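Find the socket key for the rocker's hub nut

TASK

One of the three T-handled socket keys in the blue holder fits the brass hex nut in the hub of the white rocker drive unit: try them on the nut until you find the one that goes all the way down over it, standing every key that does not fit upright back in a well of the holder. Keep the fitting key fully seated on the nut and finish while still holding it. Grip the resin handles gently (no more than about 35 N), and do not disturb the white and red carton or the gauze pack.

Things in the scene. Friction and masses are not known exactly. Their poses are not given: they have to be found in the camera images.
- key_small: T-handled steel socket key for a 16 mm nut, 86 mm tall, 0.13 kg, upright. Origin: centre of its lower rim. Socket: 25 mm outer diameter, 32 mm tall, hex bore 18 mm across flats, 21 mm deep, two flats facing own +y and -y. Black resin T-bar: 60 mm long (own x), 14 mm thick (y), 66 to 86 mm above the origin; 13 mm shank below it. At most 35 N of grip.
- key_medium: T-handled steel socket key for a 21 mm nut, 86 mm tall, 0.13 kg, upright. Origin: centre of its lower rim. Socket: 31 mm outer diameter, 32 mm tall, hex bore 23 mm across flats, 21 mm deep, two flats facing own +y and -y. Black resin T-bar: 60 mm long (own x), 14 mm thick (y), 66 to 86 mm above the origin; 13 mm shank below it. At most 35 N of grip.
- key_large: T-handled steel socket key for a 26 mm nut, 86 mm tall, 0.13 kg, upright. Origin: centre of its lower rim. Socket: 37 mm outer diameter, 32 mm tall, hex bore 28 mm across flats, 21 mm deep, two flats facing own +y and -y. Black resin T-bar: 60 mm long (own x), 14 mm thick (y), 66 to 86 mm above the origin; 13 mm shank below it. At most 35 N of grip.
- drive_unit: White rocker drive unit, fixed, 180 x 156 mm: deck 50 mm high in front (-x), rear housing 104 mm high from 18 mm behind the origin. Origin: centre of the underside; x points to the rear housing. Its yaw is the nut's: two flats of the nut face its +y and -y, so a key fits at this yaw plus any multiple of 60 degrees.
- hub_seat (a point): On the axis of the dark round hub on the unit's deck (25 mm in front of the unit's origin, 54 mm above its underside), at the floor of the recess, where the fitting key's rim comes to rest. A fixed brass hex nut 12 mm tall (1 mm chamfer) stands here: 16, 21 or 26 mm across flats, differing from job to job; its 8 mm stud ends 16 mm above this point.
- hub_collar (a point): On the hub's axis, level with the top of the collar round the nut, 14 mm above hub_seat. The collar (51 mm outside) has a hole of 28, 34 or 40 mm that passes only the nut's own key and smaller ones. A key too large stops on the collar, about 14 mm above hub_seat, one too small on the nut, about 12 mm above it; the right one goes right down, with 1 mm of play all round.
- holder: Blue fixed holder block, 74 x 240 x 18 mm, with three shallow round wells 44 mm in diameter and 8 mm deep along its y axis. Origin: centre of the underside. The keys stand in the wells, one in each, in any order.
- well1 (a point): Centre of the floor of a holder well, at y = -80 mm of the holder and 10 mm above its underside; a key standing in a well has its origin at this height.
- well2 (a point): Centre of the floor of a holder well, at y = 0 mm of the holder and 10 mm above its underside; a key standing in a well has its origin at this height.
- well3 (a point): Centre of the floor of a holder well, at y = 80 mm of the holder and 10 mm above its underside; a key standing in a well has its origin at this height.
- strip_carton: Bystander: loose white and red carton, 45 x 85 x 30 mm, origin centre of the underside. Leave alone.
- gauze_pack: Bystander: loose pale gauze pack, 55 x 70 x 10 mm, origin centre of the underside. Leave alone.

How it is judged:
By the outcome, as a careful person would: the job done as asked, in the order asked, and still so for the second after the job is handed in, while the arm keeps its last pose, push and grip.
It also fails if it takes over 72 s, if anything falls off the work surface, if the arm or the gripper's body presses on something with over 40 N, if the wrist force passes 120 N, or if a joint passes its speed limit or range.

ROBOT

A 6-joint arm with a two-finger parallel gripper is mounted at the origin on a cart in front of the work surface, level with it; the furniture and walls round the work are solid. World frame = base frame: x ahead of the robot, y to its left, z up, the work surface at z = 0. Lengths are in m, angles in rad, forces in N, time in s.
With the tool pointing down it reaches from about 0.25 to 0.725 m from the base axis. Payload 4 kg.
Tool frame: the origin (TCP) lies midway between the tips of the shut fingers; the grasp point (between the pads) lies 19 mm behind it; z points along the fingers, x is the direction in which the jaws open and shut, and the axes are right-handed (so a half turn about z gives the same grasp; the last joint's range is limited). The gripper opens to 85 mm and grips with 20 to 120 N. Pads are 22 mm wide; open, the fingers measure 114 mm over their backs; the gripper's body (76 mm by 85 mm) begins 54 mm behind the grasp point. The pads swing forward as they close: fully open they stand 13 mm farther back than shut.
Start: joints at [1.232, 0.241, 0.005, 1.335, 0, 1.571], TCP at [0.166, 0.472, 0.231] pointing down, gripper open.
Joint ranges: [-2.72, 2.72], [-1.05, 1.87], [-1.09, 1.28], [-1.99, 2.15], [-1.42, 1.44], [-3.14, 3.14]. Speed limits (rad/s): [2.79, 2.79, 3.14, 3.14, 3.14, 3.14].

INTERFACE

Orientations are given as a unit quaternion [x, y, z, w].
In Python, from workcell import bot, vision, ticket gives the robot as it stands.
- The arm moves only by the tool play_rows, never from a script. Its argument "deltas" is one flat list of numbers, 5 for each row, row after row: the opening, from 0 (shut) to 1 (fully open), then the shift along the tool's x, y, z in units of 60 mm (1.0 is 60 mm), then the turn about the tool's z in degrees. A call has 1 to 12 rows; each row shifts and turns the pose as measured when the row begins, along the tool's axes as they then stand; what a row does not reach is not made up. A row lasts 1/8 s, in which the tool goes at most 62.5 mm and 10.7 degrees, less where a joint would pass 70% of its speed; a pose out of reach is approached as far as the arm can. A call is refused whole if a number of a shift passes 1 or a number of a turn 10.7, either way. A call with a gripper value outside its range is refused whole. The fingers move at their own pace and stop on an object; the grip force is fixed at half the most. Time passes only in rows, so rows that do not move let the fingers close. It gives the time, the measured TCP pose, the force and the opening at its end, in the units of the state.
- bot.get_obs(): the state, without advancing time (a new reading comes with each control period).
- vision.camera(name): name is "scene" or "side" or "wrist"; returns a dict with "color" (480x640x3 uint8, blue, green, red), "intrinsics" (3x3 intrinsics, pixels), "rvec" (rotation vector, rad) and "tvec" (3), from world to camera coordinates, as OpenCV has them. Camera axes: x right, y down, z forward; pixel columns grow to the right and rows downward; lengths in m; the calibration is good to about 2 mm. A picture is of the moment at which its call begins. There is no depth.
- ticket.job_done(): hands the job in, once; it reports no verdict.
The state is a dict: "clock": time; "joint_pos": joint angles; "joint_vel": joint speeds; "tau": joint torques, N m; "eef_pos": TCP position; "tool_rot": TCP orientation; "ft_force": force on the tool from outside, world axes, zero at the start; "ft_torque": the same for the moment, N m; "grip_width": finger opening in m.
Only numpy, scipy, OpenCV 4.12 (cv2) and the standard library are available. Lean on these libraries where they do the work, as an engineer would, in place of code of your own. Each camera call takes 0.05 s, during which the arm holds its last target. There are 200 camera calls.

## Working session

There is one attempt and no reset: what is moved stays moved. The work goes in short steps, Python scripts to look and compute and a tool call to move; the robot and the scene stay as the last step left them, time stands still between calls to the robot, and variables do not carry over. Pictures are saved under pics/ and viewed, about 8 in all and at most 12, crops included, and the job is handed in when it is done.

Besides the shell and the picture viewer there is one more tool, called as name(argument=value, ...) on one line, values as JSON. play_rows: Moves the arm, as the interface text tells. Its arguments: {"type":"object","properties":{"deltas":{"type":"array"}},"required":["deltas"]}

```bash
mkdir -p pics; ls; cat > h.py <<'E'
import cv2, numpy as np
from workcell import bot, vision, ticket
def cam(n,f=None):
    c=vision.camera(n)
    if f: cv2.imwrite('pics/'+f,c['color'])
    return c
def ray(c,uv,z):
    R=cv2.Rodrigues(np.array(c['rvec'],float))[0]; t=np.array(c['tvec'],float).ravel()
    o=-R.T@t; d=R.T@np.linalg.inv(np.array(c['intrinsics']))@np.array([uv[0],uv[1],1.])
    return o+d*(z-o[2])/d[2]
def proj(c,p):
    return cv2.projectPoints(np.array(p,float).reshape(-1,3),np.array(c['rvec'],float),np.array(c['tvec'],float),np.array(c['intrinsics'],float),None)[0].reshape(-1,2)
E
python3 - <<'E'
from h import *
import pickle
d={n:cam(n,n+'0.png') for n in('scene','side','wrist')}
pickle.dump(d,open('d0.pkl','wb'))
for n,c in d.items():
    R=cv2.Rodrigues(np.array(c['rvec'],float))[0];print(n,(-R.T@np.array(c['tvec']).ravel()).round(3),R[2].round(2))
print(bot.get_obs())
E
```

```text
pics
scene [ 0.004 -0.833  0.677] [ 0.48  0.71 -0.52]
side [0.586 1.027 0.848] [-0.04 -0.81 -0.59]
wrist [0.096 0.497 0.375] [ 0.28 -0.1  -0.96]
{'clock': 0.15, 'joint_pos': array([ 1.23199176e+00,  2.41243579e-01,  4.03090563e-03,  1.33521649e+00,
       -1.16374502e-06,  1.57076667e+00]), 'joint_vel': array([-0.0002234 , -0.00228122,  0.0041738 ,  0.00032764,  0.00016325,
        0.00073162]), 'tau': array([-1.13107467e-04, -3.72633612e+01,  2.52638519e+01,  1.23890056e-02,
       -6.71661519e-05, -4.80551364e-06]), 'eef_pos': array([0.16601829, 0.47111659, 0.23061459]), 'tool_rot': array([ 8.16189620e-01,  5.77783556e-01, -6.66029480e-04,  4.72167902e-04]), 'ft_force': array([0.06554933, 0.32546865, 0.55535932]), 'ft_torque': array([-0.02021114, -0.03514301, -0.0084394 ]), 'grip_width': 0.08536917587339254}
```

View pics/scene0.png

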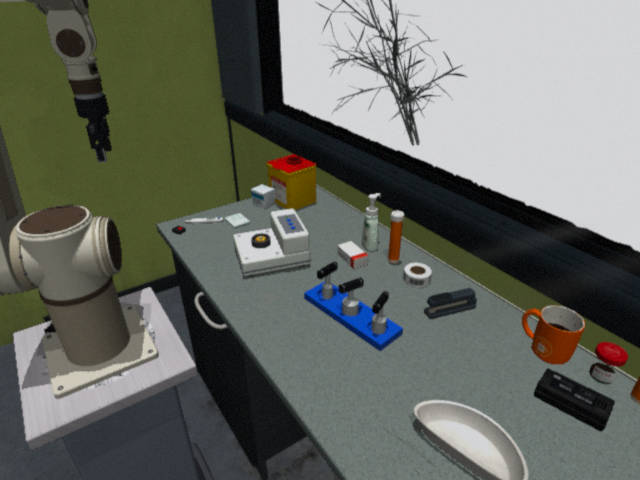

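View pics/side0.png

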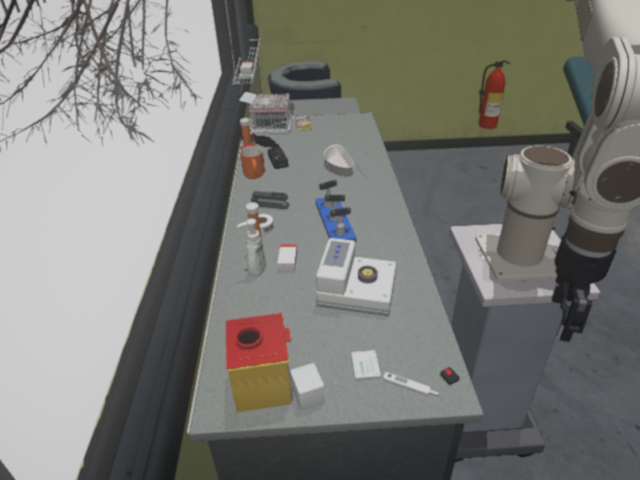

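The scene view shows the holder at about (350,313), with keys near (327,290), (350,303) and (380,323), and the hub at about (261,240). The carton is at (351,254) and the gauze at (236,220). I'll get rough positions from these, then look with the wrist camera.

```bash
python3 - <<'E'
from h import *
import pickle
d=pickle.load(open('d0.pkl','rb'))
for n in('scene','side'):
    c=d[n];im=c['color'];hsv=cv2.cvtColor(im,cv2.COLOR_BGR2HSV)
    m=cv2.inRange(hsv,(105,150,60),(125,255,255));m=cv2.morphologyEx(m,cv2.MORPH_CLOSE,np.ones((5,5)))
    k=max(cv2.findContours(m,0,2)[0],key=cv2.contourArea)
    q=cv2.approxPolyDP(k,4,True)[:,0]
    print(n,'blue',[(tuple(p),ray(c,p,.018)[:2].round(3)) for p in q.tolist()])
c=d['scene'];print('hub',ray(c,(261,240),.068));print('hub',ray(d['side'],(368,274),.068))
for uv in((327,270),(351,285),(381,301)):print('T',ray(c,uv,.096))
for uv in((328,185),(335,198),(341,212)):print('Tside',ray(d['side'],uv,.096))
print('carton',ray(c,(351,252),.03),'gauze',ray(c,(236,220),.01))
a=cv2.resize(d['scene']['color'][200:350,220:420],None,fx=4,fy=4,interpolation=cv2.INTER_CUBIC);cv2.imwrite('pics/crop0.png',a)
E
```

```text
scene blue [((305, 292), array([ 0.445, -0.102])), ((306, 299), array([ 0.433, -0.126])), ((378, 349), array([ 0.467, -0.346])), ((401, 333), array([ 0.538, -0.338])), ((402, 328), array([ 0.55 , -0.327])), ((387, 318), array([ 0.545, -0.285])), ((385, 331), array([ 0.514, -0.314])), ((375, 334), array([ 0.49 , -0.309])), ((375, 313), array([ 0.534, -0.256])), ((360, 301), array([ 0.532, -0.204])), ((356, 315), array([ 0.494, -0.238])), ((343, 314), array([ 0.472, -0.218])), ((347, 293), array([ 0.526, -0.162])), ((334, 285), array([ 0.518, -0.119])), ((329, 299), array([ 0.477, -0.157])), ((322, 297), array([ 0.468, -0.141])), ((324, 282), array([ 0.505, -0.095]))]
side blue [((317, 200), array([ 0.544, -0.316])), ((329, 232), array([ 0.517, -0.134])), ((336, 236), array([ 0.498, -0.112])), ((335, 223), array([ 0.496, -0.179])), ((327, 220), array([ 0.519, -0.197])), ((328, 209), array([ 0.512, -0.259]))]
hub [0.43494491 0.09821909 0.068     ]
hub [0.43803424 0.12218853 0.068     ]
T [ 0.47727993 -0.14801306  0.096     ]
T [ 0.48784916 -0.2240239   0.096     ]
T [ 0.50551053 -0.30259245  0.096     ]
Tside [ 0.50967299 -0.27386487  0.096     ]
Tside [ 0.49421495 -0.1956781   0.096     ]
Tside [ 0.48328144 -0.11887266  0.096     ]
carton [ 0.63217094 -0.03752141  0.03      ] gauze [0.46784918 0.3400826  0.01      ]
```

View pics/crop0.png

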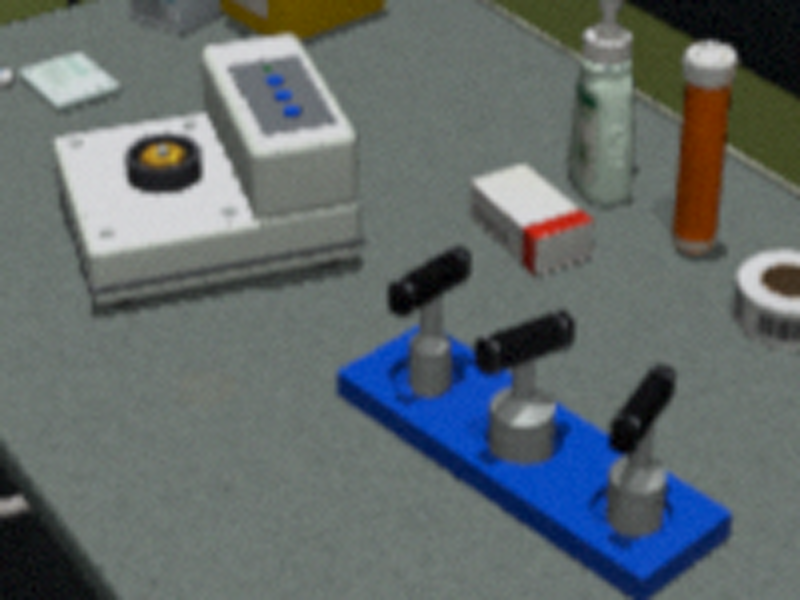

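play_rows(deltas=[1, -0.5, 0.75, 0, 0, 1, -0.5, 0.75, 0, 0, 1, -0.5, 0.75, 0, 0, 1, -0.5, 0.75, 0, 0, 1, -0.5, 0.75, 0, 0, 1, -0.5, 0.75, 0, 0, 1, -0.5, 0.75, 0, 0, 1, -0.5, 0.75, 0, 0, 1, 0, 0, 0, 0])

```text
clock: 1.27
eef_pos: [0.4334, 0.1156, 0.2286]
tool_rot: [0.815, 0.579, -0.001, 0.001]
ft_force: [-1.0, -0.5, -0.2]
grip_width: 0.0853
```

```bash
python3 - <<'E'
from h import *
c=cam('wrist','w1.png')
o=bot.get_obs();print(o['eef_pos'],o['tool_rot'],o['joint_pos'].round(2),o['clock'])
import pickle;pickle.dump(c,open('w1.pkl','wb'))
E
```

```text
[0.43238933 0.11680603 0.22852245] [ 8.14504943e-01  5.80154611e-01 -1.45107208e-03  4.67866431e-04] [ 0.27  0.14 -0.13  1.31 -0.    0.6 ] 1.325
```

View pics/w1.png

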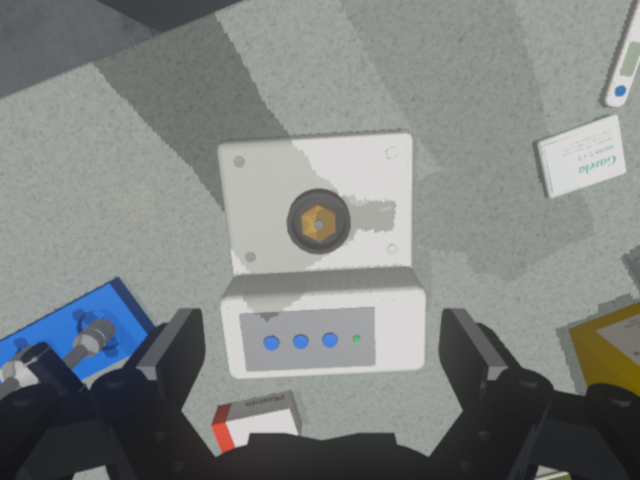

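The wrist view shows the hub collar at (319,222) with the nut in it. The deck's front edge runs from (220,145) to (411,131), the housing is at the bottom, and the gauze is at (582,157). Next I'll measure the nut, hub and yaw.

```bash
python3 - <<'E'
from h import *
import pickle
c=pickle.load(open('w1.pkl','rb'));im=c['color'];hsv=cv2.cvtColor(im,cv2.COLOR_BGR2HSV)
roi=np.zeros(im.shape[:2],np.uint8);cv2.circle(roi,(319,222),45,255,-1)
big=lambda m:max(cv2.findContours(m,0,1)[0],key=cv2.contourArea)
m=cv2.inRange(hsv,(8,90,50),(30,255,255))&roi;k=cv2.convexHull(big(m))[:,0]
P=np.array([ray(c,p,.065)[:2] for p in k.tolist()])
(e,r)=cv2.minEnclosingCircle((P*1000).astype(np.float32));print('nut circ',e,'r mm',r)
for a in np.arange(-30,30,5):
    u=np.array([np.cos(np.radians(a)),np.sin(np.radians(a))]);
    w=[np.ptp(P@np.array([np.cos(t),np.sin(t)]))*1000 for t in np.radians(a+np.array([0,60,120]))];print(a,np.mean(w).round(2),end='; ')
print()
g=cv2.cvtColor(im,cv2.COLOR_BGR2GRAY)
m=cv2.inRange(g,0,75)&roi;k=cv2.convexHull(big(m))[:,0]
P=np.array([ray(c,p,.068)[:2] for p in k.tolist()])*1000
print('collar',cv2.fitEllipse(P.astype(np.float32)))
ed=cv2.Canny(g,40,110)
L=cv2.createLineSegmentDetector().detect(g)[0][:,0]
for l in L:
    n=np.hypot(l[2]-l[0],l[3]-l[1])
    if n>60 and 200<l[0]<440 and 110<l[1]<390:
        for z in(.05,.104):
            a,b=ray(c,l[:2],z),ray(c,l[2:],z);v=b-a
            print(l.round(),z,'yaw',np.degrees(np.arctan2(v[1],v[0])).round(2),a[:2].round(3),b[:2].round(3))
b=cv2.resize(im[180:264,270:368],None,fx=6,fy=6,interpolation=cv2.INTER_CUBIC)
b2=cv2.resize(im[270:480,0:220],None,fx=2.4,fy=2.4,interpolation=cv2.INTER_CUBIC)
E
```

```text
nut circ (440.169677734375, 110.12914276123047) r mm 14.834821701049805
-30 28.42; -25 28.81; -20 29.02; -15 29.1; -10 28.98; -5 28.64; 0 28.14; 5 27.43; 10 26.63; 15 26.56; 20 27.23; 25 27.86; Traceback (most recent call last):
  File "<stdin>", line 14, in <module>
  File "<stdin>", line 5, in <lambda>
ValueError: max() iterable argument is empty
```

```bash
python3 - <<'E'
from h import *
import pickle
c=pickle.load(open('w1.pkl','rb'));im=c['color']
roi=np.zeros(im.shape[:2],np.uint8);cv2.circle(roi,(319,222),45,255,-1)
g=cv2.cvtColor(im,cv2.COLOR_BGR2GRAY);print(g[222,280:360])
for th in(60,90,110):
    m=cv2.inRange(g,0,th)&roi;cs=cv2.findContours(m,0,1)[0]
    if not cs: continue
    k=cv2.convexHull(max(cs,key=cv2.contourArea))[:,0]
    P=np.array([ray(c,p,.068)[:2] for p in k.tolist()])*1000
    print('collar',th,cv2.fitEllipse(P.astype(np.float32)),cv2.minEnclosingCircle(P.astype(np.float32)))
L=cv2.createLineSegmentDetector().detect(g)[0].reshape(-1,4)
for l in L:
    n=np.hypot(l[2]-l[0],l[3]-l[1])
    if n>45 and 200<l[0]<440 and 110<l[1]<390:
        for z in(.05,.104):
            a,b=ray(c,l[:2],z),ray(c,l[2:],z);v=b-a
            print(l.round(),z,'yaw',np.degrees(np.arctan2(v[1],v[0])).round(2),a[:2].round(3),b[:2].round(3))
E
```

```text
[187 187 187 186 186 179 148 111 100  98  97  92  82  85  90  91  91  93
  96  99 100 111 132 138 138 138 141 146 151 153 154 153 153 150 137 132
 136 140 142 141 141 137 126 120 123 124 125 125 125 125 125 125 125 125
 120 107  96  93  94  94  94  94  95  93  90  90  94  95  97 100 124 157
 167 168 169 168 168 169 169 169]
collar 90 ((441.7418212890625, 109.98101043701172), (40.1857795715332, 42.68915939331055), 167.93617248535156) ((440.9456787109375, 110.1540756225586), 21.490127563476562)
collar 110 ((439.1078186035156, 110.86688995361328), (49.094940185546875, 52.12049865722656), 65.3306655883789) ((439.0733642578125, 110.97639465332031), 26.012590408325195)
[205. 359. 181. 409.] 0.05 yaw -45.46 [ 0.533 -0.034] [ 0.577 -0.078]
[205. 359. 181. 409.] 0.104 yaw -45.46 [ 0.505 -0.005] [ 0.541 -0.042]
[201. 309. 205. 358.] 0.05 yaw -20.11 [ 0.486 -0.016] [ 0.532 -0.033]
[201. 309. 205. 358.] 0.104 yaw -20.11 [0.465 0.01 ] [ 0.504 -0.004]
[437. 356. 441. 310.] 0.05 yaw 161.25 [0.6   0.171] [0.556 0.185]
[437. 356. 441. 310.] 0.104 yaw 161.25 [0.56  0.166] [0.524 0.178]
[308. 270. 412.
[... 1287 characters left out ...]
9 [0.552 0.117] [0.525 0.022]
[216. 146. 231. 246.] 0.05 yaw -15.25 [0.359 0.054] [0.439 0.032]
[216. 146. 231. 246.] 0.104 yaw -15.25 [0.36  0.069] [0.426 0.05 ]
[374. 307. 375. 363.] 0.05 yaw -15.97 [0.533 0.13 ] [0.589 0.114]
[374. 307. 375. 363.] 0.104 yaw -15.97 [0.505 0.132] [0.551 0.118]
[288. 139. 218. 144.] 0.05 yaw -105.92 [0.373 0.109] [0.358 0.056]
[288. 139. 218. 144.] 0.104 yaw -105.92 [0.371 0.114] [0.359 0.07 ]
[423. 287. 313. 293.] 0.05 yaw -105.99 [0.529 0.176] [0.503 0.084]
[423. 287. 313. 293.] 0.104 yaw -105.99 [0.501 0.17 ] [0.479 0.093]
[291. 294. 246. 296.] 0.05 yaw -105.93 [0.498 0.064] [0.487 0.026]
[291. 294. 246. 296.] 0.104 yaw -105.93 [0.475 0.077] [0.466 0.045]
```

The unit's yaw is about -16° and the hub is at about (0.440, 0.110). The nut measures about 29 mm across corners, so it is the 26 mm one and key_large should fit. Next I'll look at the holder.

play_rows(deltas=[1, -0.79, 0.45, 0, 0, 1, -0.79, 0.45, 0, 0, 1, -0.79, 0.45, 0, 0, 1, -0.79, 0.45, 0, 0, 1, -0.79, 0.45, 0, 0, 1, -0.79, 0.45, 0, 0, 1, 0, 0, 0, 0, 1, 0, 0, 0, 0])

```text
clock: 2.33
eef_pos: [0.4956, -0.2006, 0.2268]
tool_rot: [0.808, 0.589, -0.001, -0.003]
ft_force: [-0.3, 0.3, -0.8]
grip_width: 0.0857
```

```bash
python3 - <<'E'
from h import *
c=cam('wrist','w2.png')
o=bot.get_obs();print(o['eef_pos'],o['tool_rot'],o['joint_pos'].round(2),o['clock'])
import pickle;pickle.dump(c,open('w2.pkl','wb'))
im=c['color'];hsv=cv2.cvtColor(im,cv2.COLOR_BGR2HSV)
m=cv2.inRange(hsv,(105,150,40),(125,255,255));m=cv2.morphologyEx(m,cv2.MORPH_CLOSE,np.ones((5,5)))
k=cv2.convexHull(max(cv2.findContours(m,0,1)[0],key=cv2.contourArea))
P=np.array([ray(c,p,.018)[:2] for p in k[:,0].tolist()],np.float32)*1000
print(cv2.minAreaRect(P))
E
```

```text
[ 0.49566493 -0.20038702  0.22685439] [ 0.80808525  0.58905813 -0.0012386  -0.00268675] [-0.38  0.32  0.1   1.36  0.   -0.07] 2.375
((497.2730712890625, -215.67544555664062), (73.91574096679688, 238.87838745117188), 9.062373161315918)
```

View pics/w2.png

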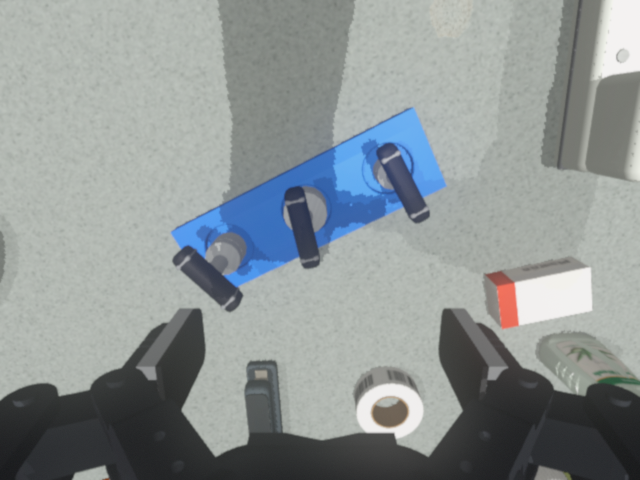

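The holder centre is at (0.497, -0.216) with a yaw of 9°. The middle key, with its bar at (302,227), has the widest socket, so it is key_large. Its bar is next.

```bash
python3 - <<'E'
from h import *
import pickle
c=pickle.load(open('w2.pkl','rb'));im=c['color'];v=im.max(2)
m=cv2.inRange(v,0,70);m[:,:170]=0;m[300:]=0
m=cv2.morphologyEx(m,cv2.MORPH_CLOSE,np.ones((7,7)))
for k in cv2.findContours(m,0,1)[0]:
    if not 600<cv2.contourArea(k)<4000: continue
    r=cv2.minAreaRect(k)
    P=np.array([ray(c,p,.087)[:2] for p in cv2.convexHull(k)[:,0].tolist()],np.float32)*1000
    print(r,'->',cv2.minAreaRect(P))
    vx,vy,x,y=cv2.fitLine(np.array([ray(c,p,.087)[:2] for p in np.argwhere(cv2.drawContours(m*0,[k],-1,255,-1)>0)[:,::-1].tolist()],np.float32),2,0,.01,.01).ravel();print('yaw',np.degrees(np.arctan2(vy,vx)),x,y)
from scipy.spatial.transform import Rotation as R
o=bot.get_obs();print(R.from_quat(o['tool_rot']).as_matrix().round(4))
E
```

```text
[[ 0.306   0.952  -0.0052]
 [ 0.952  -0.306   0.0029]
 [ 0.0012 -0.0058 -1.    ]]
```

```bash
python3 - <<'E'
from h import *
import pickle
c=pickle.load(open('w2.pkl','rb'));im=c['color'].astype(int);v=im.max(2)
print(im[227,280:330].tolist()[::4])
for th in (50,60,80):
  m=cv2.inRange(v.astype(np.uint8),0,th);m[:,:165]=0;m[320:]=0;m[:,450:]=0
  m=cv2.morphologyEx(m,cv2.MORPH_OPEN,np.ones((3,3)))
  for k in cv2.findContours(m,0,1)[0]:
    if not 300<cv2.contourArea(k)<6000: continue
    P=np.array([ray(c,p,.087)[:2] for p in cv2.convexHull(k)[:,0].tolist()],np.float32)*1000
    print(th,cv2.minAreaRect(k)[0],'->',cv2.minAreaRect(P))
    vx,vy,x,y=cv2.fitLine(np.array([ray(c,p,.087)[:2] for p in np.argwhere(cv2.drawContours(m*0,[k],-1,255,-1)>0)[:,::-1].tolist()],np.float32),2,0,.01,.01).ravel();print('yaw',np.degrees(np.arctan2(vy,vx)).round(1),x,y)
E
```

```text
[[190, 112, 58], [189, 113, 59], [181, 119, 84], [98, 84, 78], [80, 58, 51], [80, 58, 52], [80, 58, 51], [77, 56, 47], [93, 79, 73], [143, 140, 137], [148, 131, 124], [166, 97, 56], [169, 99, 57]]
80 (210.99356079101562, 279.7880554199219) -> ((513.8273315429688, -294.4469299316406), (38.09386444091797, 17.40294647216797), 24.619688034057617)
yaw 14.7 0.5163844 -0.29026222
80 (303.21630859375, 230.39608764648438) -> ((498.59765625, -214.99012756347656), (13.054522514343262, 39.35084533691406), 84.86433410644531)
yaw -15.5 0.5036317 -0.21422225
```

```bash
cat >> h.py <<'E'
def bars(c,z,th=105,box=(165,450,0,320)):
    im=c['color'].astype(int);m=((im.max(2)<th)&(im[:,:,0]-im[:,:,2]<45)).astype(np.uint8)*255
    q=m*0;q[box[2]:box[3],box[0]:box[1]]=255;m&=q
    m=cv2.morphologyEx(cv2.morphologyEx(m,cv2.MORPH_OPEN,np.ones((5,5))),cv2.MORPH_CLOSE,np.ones((5,5)))
    for k in cv2.findContours(m,0,1)[0]:
        if not 300<cv2.contourArea(k)<8000: continue
        px=np.argwhere(cv2.drawContours(m*0,[k],-1,255,-1)>0)[:,::-1].tolist()
        P=np.array([ray(c,p,z)[:2] for p in px],np.float32)
        vx,vy,x,y=cv2.fitLine(P,2,0,.01,.01).ravel()
        print(np.round(cv2.minAreaRect(k)[0]),'rect',[np.round(a,1) for a in cv2.minAreaRect(P*1000)],'yaw',np.degrees(np.arctan2(vy,vx)).round(1))
E
python3 - <<'E'
from h import *
import pickle
c=pickle.load(open('w2.pkl','rb'));bars(c,.087);print();bars(c,.087,120)
E
```

```text
[208. 278.] rect [array([ 512.6, -295.2]), array([59.8, 20.1]), np.float64(25.6)] yaw 25.2
[302. 227.] rect [array([ 496.7, -214.7]), array([15.1, 61.7]), np.float64(85.4)] yaw -5.8
[413. 201.] rect [array([ 502. , -133.2]), array([31.5, 14.2]), np.float64(9.9)] yaw 17.4

[213. 273.] rect [array([ 510.4, -290.7]), array([60.8, 30.8]), np.float64(25.6)] yaw 25.1
[303. 227.] rect [array([ 496.9, -214.5]), array([16.1, 62. ]), np.float64(84.5)] yaw -5.3
[403. 184.] rect [array([ 488.3, -136.3]), array([60.4, 14.5]), np.float64(11.6)] yaw 10.3
```

play_rows(deltas=[0.5, -0.11, 0.05, 0, -6.4, 0.5, -0.11, 0.04, 0, -6.4, 0.5, 0, 0, 0, 0, 0.5, 0, 0, 0.6, 0, 0.5, 0, 0, 0.5, 0, 0.5, 0, 0, 0.4, 0, 0.5, 0, 0, 0, 0, 0.5, 0, 0, 0, 0])

```text
clock: 3.38
eef_pos: [0.4984, -0.2015, 0.1381]
tool_rot: [0.732, 0.681, 0.001, -0.002]
ft_force: [-0.5, -0.5, -0.0]
grip_width: 0.0426
```

```bash
cat >> h.py <<'E'
from scipy.spatial.transform import Rotation
def st(tx=None,ty=None,tyaw=None):
    o=bot.get_obs();M=Rotation.from_quat(o['tool_rot']).as_matrix();yaw=np.degrees(np.arctan2(M[1,0],M[0,0]))
    print('t%.2f'%o['clock'],'pos',o['eef_pos'].round(4),'yaw %.2f tilt'%yaw,M[:2,2].round(4),'F',o['ft_force'].round(1),'T',o['ft_torque'].round(2),'w %.4f'%o['grip_width'],'j6 %.2f'%o['joint_pos'][5])
    if tx is not None:
        d=M.T@np.array([tx-o['eef_pos'][0],ty-o['eef_pos'][1],0]);print('move units x %.3f y %.3f turn %.2f'%(d[0]/.06,d[1]/.06,(yaw-tyaw) if tyaw is not None else 0))
E
python3 - <<'E'
from h import *
st(.4968,-.2147,85)
c=cam('wrist','w3.png')
E
```

```text
t3.38 pos [ 0.4984 -0.2015  0.1381] yaw 85.85 tilt [-0.002   0.0038] F [-0.5 -0.5 -0. ] T [-0.04  0.01  0.02] w 0.0426 j6 -0.31
move units x -0.221 y -0.011 turn 0.85
```

View pics/w3.png

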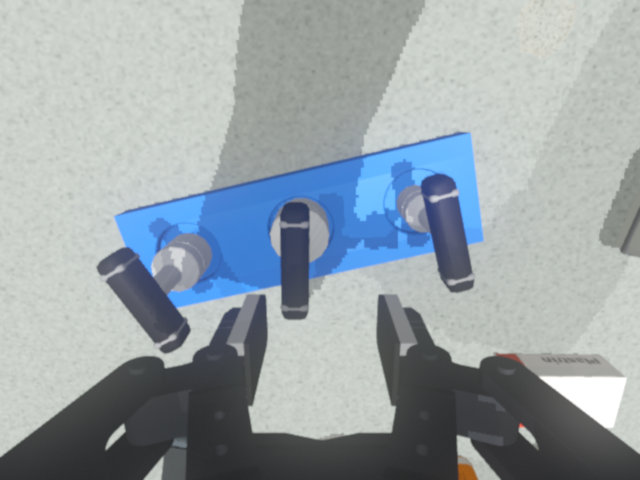

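The bar at (294,262) is vertical in the view, so it is aligned with the jaws. The fingers are centred about 13 mm to its right, so I'll shift and then descend.

play_rows(deltas=[0.5, -0.22, 0, 0, 0.8, 0.5, 0, 0, 0, 0, 0.5, 0, 0, 0, 0])

```text
clock: 3.8
eef_pos: [0.4989, -0.2165, 0.1406]
tool_rot: [0.738, 0.675, 0.002, 0.0]
ft_force: [0.7, -0.6, -0.0]
grip_width: 0.0427
```

```bash
python3 - <<'E'
from h import *
st(.4968,-.2147,85)
c=cam('wrist');bars(c,.087,105,(180,360,150,330));bars(c,.087,120,(180,360,150,330))
E
```

```text
t3.80 pos [ 0.4989 -0.2165  0.1406] yaw 84.94 tilt [0.0024 0.0018] F [ 0.7 -0.6 -0. ] T [ 0.03 -0.01 -0.03] w 0.0427 j6 -0.32
move units x 0.027 y -0.037 turn -0.06
[258. 312.] rect [array([ 525.6, -253.4]), array([ 8.8, 20.4]), np.float64(82.6)] yaw -15.7
[208. 304.] rect [array([ 519.4, -279.5]), array([31. , 30.9]), np.float64(79.0)] yaw 46.8
[324. 268.] rect [array([ 503.5, -215.6]), array([13.4, 49.9]), np.float64(85.6)] yaw -2.2
[258. 312.] rect [array([ 525.2, -253.6]), array([ 9.4, 21. ]), np.float64(82.6)] yaw -16.7
[209. 302.] rect [array([ 518.9, -279.1]), array([31.5, 32. ]), np.float64(79.0)] yaw 46.8
[324. 268.] rect [array([ 503.5, -215.3]), array([13.5, 51. ]), np.float64(84.5)] yaw -2.6
```

play_rows(deltas=[0.5, 0.02, -0.04, 0.6, 0, 0.5, 0, 0, 0.55, 0, 0.35, 0, 0, 0, 0, 0.25, 0, 0, 0, 0, 0.19, 0, 0, 0, 0, 0.19, 0, 0, 0, 0])

```text
clock: 4.6
eef_pos: [0.5001, -0.2165, 0.075]
tool_rot: [0.738, 0.675, 0.003, 0.004]
ft_force: [-0.6, 0.5, 0.8]
grip_width: 0.0163
```

```bash
python3 - <<'E'
from h import *
st(.4968,-.2147,85)
E
```

```text
t4.60 pos [ 0.5001 -0.2165  0.075 ] yaw 84.91 tilt [ 0.0104 -0.0014] F [-0.6  0.5  0.8] T [0.09 0.   0.02] w 0.0163 j6 -0.32
move units x 0.026 y -0.057 turn -0.09
```

play_rows(deltas=[0.19, 0.02, -0.06, 0.12, 0, 0.19, 0, 0, 0, 0, 0.19, 0, 0, 0, 0, 0.17, 0, 0, 0, 0, 0.16, 0, 0, 0, 0, 0.16, 0, 0, 0, 0])

```text
clock: 5.35
eef_pos: [0.497, -0.2151, 0.0685]
tool_rot: [0.738, 0.675, 0.004, 0.005]
ft_force: [0.0, 0.1, -0.3]
grip_width: 0.0139
```

```bash
python3 - <<'E'
from h import *
st(.4968,-.2147,85)
E
```

```text
t5.35 pos [ 0.497  -0.2151  0.0685] yaw 84.91 tilt [ 0.0122 -0.0021] F [ 0.   0.1 -0.3] T [0.03 0.05 0.02] w 0.0139 j6 -0.32
move units x 0.006 y -0.004 turn -0.09
```

play_rows(deltas=[0.15, 0, 0, 0, 0, 0.15, 0, 0, 0, 0, 0.15, 0, 0, -0.3, 0, 0.15, 0, 0, -0.3, 0, 0.15, 0, 0, 0, 0, 0.15, 0, 0, 0, 0])

```text
clock: 6.1
eef_pos: [0.4952, -0.2146, 0.1031]
tool_rot: [0.738, 0.675, 0.003, 0.003]
ft_force: [0.0, -0.2, -0.6]
grip_width: 0.0136
```

```bash
python3 - <<'E'
from h import *
st()
c=cam('wrist','w4.png')
E
```

```text
t6.10 pos [ 0.4952 -0.2146  0.1031] yaw 84.91 tilt [ 0.0085 -0.0009] F [ 0.  -0.2 -0.6] T [-0.    0.07 -0.  ] w 0.0136 j6 -0.32
```

View pics/w4.png

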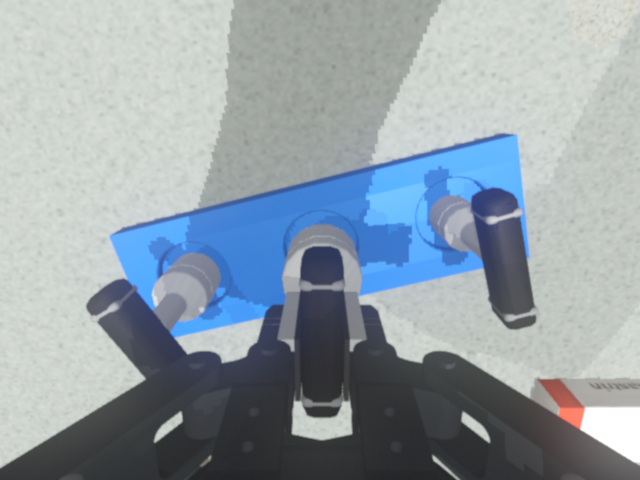

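The key is held: the bar is between the fingers at (322,330), and the socket has lifted clear of the well rim. Next I'll carry it high over to the hub.

play_rows(deltas=[0.15, 0, 0, -0.5, 0, 0.15, 0, 0, -0.6, 0, 0.15, 0.3, -0.1, -0.6, 0, 0.15, 0.7, -0.2, 0, 0, 0.15, 0.75, -0.2, 0, 0, 0.15, 0.75, -0.2, 0, 0, 0.15, 0.75, -0.2, 0, 0, 0.15, 0.75, -0.2, 0, 0, 0.15, 0.7, -0.2, 0, 0, 0.15, 0.4, -0.1, 0, 5, 0.15, 0, 0, 0, 5, 0.15, 0, 0, 0, 0])

```text
clock: 7.65
eef_pos: [0.4327, 0.1077, 0.1983]
tool_rot: [0.796, 0.606, -0.002, -0.003]
ft_force: [-0.2, 0.4, -1.7]
grip_width: 0.0137
```

```bash
python3 - <<'E'
from h import *
st(.44,.11,74)
E
```

```text
t7.65 pos [0.4327 0.1077 0.1983] yaw 74.59 tilt [-0.0056  0.0021] F [-0.2  0.4 -1.7] T [ 0.03  0.03 -0.01] w 0.0137 j6 0.51
move units x 0.069 y 0.107 turn 0.59
```

play_rows(deltas=[0.15, 0.07, 0.11, 0, 0.6, 0.15, 0, 0, 0, 0, 0.15, 0, 0, 0.45, 0, 0.15, 0, 0, 0.25, 0, 0.15, 0, 0, 0, 0, 0.15, 0, 0, 0, 0])

```text
clock: 8.4
eef_pos: [0.4419, 0.1084, 0.1552]
tool_rot: [0.799, 0.601, -0.001, -0.002]
ft_force: [0.4, 0.2, -1.2]
grip_width: 0.0133
```

```bash
python3 - <<'E'
from h import *
import pickle
st(.44,.11,74)
d={n:cam(n) for n in('wrist','scene','side')};pickle.dump(d,open('d5.pkl','wb'))
w=d['wrist']['color'][130:480,140:540];cv2.imwrite('pics/w5.png',w)
a=cv2.resize(d['scene']['color'][180:280,220:320],(400,400),interpolation=2);b=cv2.resize(d['side']['color'][210:310,310:410],(400,400),interpolation=2)
cv2.imwrite('pics/w5.png',np.vstack([np.hstack([a,b])[:400],])) ; cv2.imwrite('pics/w5w.png',w)
st()
E
```

```text
t8.40 pos [0.4419 0.1084 0.1552] yaw 73.91 tilt [-0.005  0.002] F [ 0.4  0.2 -1.2] T [ 0.01  0.02 -0.02] w 0.0133 j6 0.52
move units x 0.017 y -0.038 turn -0.09
t8.55 pos [0.442  0.1086 0.1554] yaw 73.93 tilt [-0.0043  0.0023] F [-0.3 -0.7 -0.5] T [ 0.03  0.01 -0.05] w 0.0135 j6 0.52
```

View pics/w5w.png

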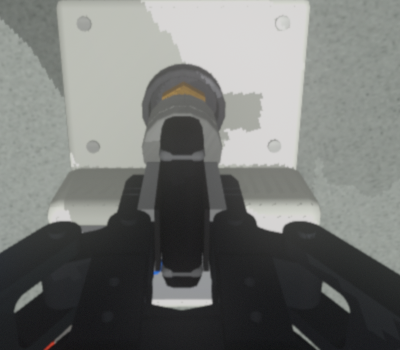

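The wrist crop shows the socket centred laterally on the collar, both at about x=183, with a nut corner at (180,87) pointing along the bar as expected. Next I'll descend in steps.

play_rows(deltas=[0.15, 0.02, -0.03, 0, 0, 0.15, 0, 0, 0, 0, 0.15, 0, 0, 0.2, 0, 0.15, 0, 0, 0.15, 0, 0.15, 0, 0, 0, 0])

```text
clock: 9.18
eef_pos: [0.4407, 0.1106, 0.1336]
tool_rot: [0.799, 0.601, -0.0, -0.002]
ft_force: [-0.3, 0.3, -2.4]
grip_width: 0.0136
```

```bash
python3 - <<'E'
from h import *
st(.4405,.11,74)
E
```

```text
t9.18 pos [0.4407 0.1106 0.1336] yaw 73.95 tilt [-0.0031  0.0025] F [-0.3  0.3 -2.4] T [0.01 0.   0.02] w 0.0136 j6 0.52
move units x -0.010 y 0.000 turn -0.05
```

play_rows(deltas=[0.15, -0.01, 0, 0.08, 0, 0.15, 0, 0, 0.08, 0, 0.15, 0, 0, 0.08, 0, 0.15, 0, 0, 0, 0])

```text
clock: 9.68
eef_pos: [0.4414, 0.1098, 0.1186]
tool_rot: [0.799, 0.601, 0.0, -0.001]
ft_force: [-0.9, -0.1, -1.7]
grip_width: 0.0134
```

```bash
python3 - <<'E'
from h import *
st(.4405,.11,74)
E
```

```text
t9.68 pos [0.4414 0.1098 0.1186] yaw 73.94 tilt [-0.0013  0.002 ] F [-0.9 -0.1 -1.7] T [-0.11 -0.01  0.04] w 0.0134 j6 0.52
move units x -0.001 y -0.015 turn -0.06
```

play_rows(deltas=[0.15, 0, 0, 0.07, 0, 0.15, 0, 0, 0.05, 0, 0.15, 0, 0, 0, 0])

```text
clock: 10.05
eef_pos: [0.4415, 0.1099, 0.1126]
tool_rot: [0.799, 0.601, 0.001, -0.001]
ft_force: [0.4, -0.1, 0.1]
grip_width: 0.0135
```

```bash
python3 - <<'E'
from h import *
st(.4405,.11,74)
d={n:cam(n) for n in('wrist','scene','side')}
w=d['wrist']['color'][130:480,140:540]
a=cv2.resize(d['scene']['color'][190:280,220:310],(350,350),interpolation=2);b=cv2.resize(d['side']['color'][210:300,320:410],(350,350),interpolation=2)
cv2.imwrite('pics/w6.png',cv2.resize(np.hstack([w,a,b]),(800,255)))
E
```

```text
t10.05 pos [0.4415 0.1099 0.1126] yaw 73.93 tilt [-0.0003  0.0023] F [ 0.4 -0.1  0.1] T [-0.04  0.04 -0.01] w 0.0135 j6 0.52
move units x -0.003 y -0.017 turn -0.07
```

View pics/w6.png

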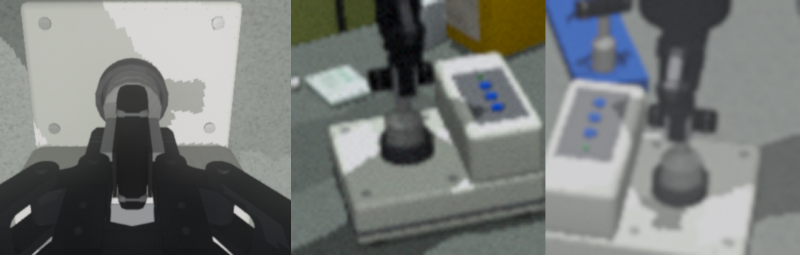

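The socket is down inside the collar in all three views. Next I'll press lightly to confirm it has bottomed.

play_rows(deltas=[0.15, 0, 0, 0.04, 0, 0.15, 0, 0, 0.04, 0, 0.15, 0, 0, 0.02, 0])

```text
clock: 10.58
eef_pos: [0.4418, 0.11, 0.1125]
tool_rot: [0.799, 0.601, 0.002, -0.0]
ft_force: [-3.6, -1.5, 6.7]
grip_width: 0.0134
```

```bash
python3 - <<'E'
from h import *
st(.4405,.11,74)
import pickle
d={n:cam(n) for n in('wrist','scene','side')};pickle.dump(d,open('d7.pkl','wb'))
# predicted bar-top end near the camera (unit -x end) if seated: top z=.140; crop centre check
u=np.array([np.cos(np.radians(-16)),np.sin(np.radians(-16)),0]);h=np.array([.4407,.1098,0])
for z in(.140,.152):
    print(z,[proj(d[n],[h-u*.03+[0,0,z],h+u*.03+[0,0,z]]).round(1).tolist() for n in d])
E
```

```text
t10.57 pos [0.4418 0.11   0.1125] yaw 73.93 tilt [0.0032 0.0032] F [-3.6 -1.5  6.7] T [-0.28  0.95  0.  ] w 0.0134 j6 0.52
move units x -0.006 y -0.020 turn -0.07
0.14 [[[318.9, 261.1], [319.4, 420.3]], [[247.2, 215.4], [270.1, 211.9]], [[379.7, 249.3], [354.8, 246.3]]]
0.152 [[[318.7, 276.2], [319.3, 447.3]], [[246.8, 211.2], [269.8, 207.8]], [[379.9, 245.2], [354.9, 242.4]]]
```

play_rows(deltas=[0.15, 0, 0, 0.01, 0, 0.15, 0, 0, 0.02, 0, 0.15, 0, 0, 0.02, 0])

```text
clock: 11.1
eef_pos: [0.4417, 0.11, 0.1124]
tool_rot: [0.799, 0.601, 0.003, 0.0]
ft_force: [-3.6, -1.6, 12.3]
grip_width: 0.0134
```

```bash
python3 - <<'E'
from h import *
st(.4405,.11,74)
import pickle
c=cam('wrist');cs=cam('scene');st()
g=lambda f:cv2.imread('pics/'+f)[130:480,140:540]
a,b=g('w4.png'),c['color'][130:480,140:540]
cv2.imwrite('pics/w8.png',np.hstack([a,b]))
E
```

```text
t11.10 pos [0.4417 0.11   0.1124] yaw 73.92 tilt [0.0048 0.0035] F [-3.6 -1.6 12.3] T [-0.36  1.02  0.  ] w 0.0134 j6 0.52
move units x -0.005 y -0.019 turn -0.08
t11.20 pos [0.4417 0.11   0.1124] yaw 73.93 tilt [0.0048 0.0035] F [-5.1 -1.4 11.2] T [-0.39  1.   -0.03] w 0.0132 j6 0.52
```

View pics/w8.png

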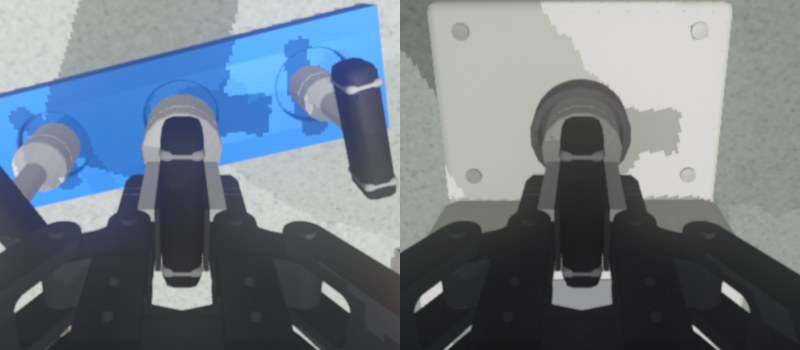

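The bar sits in the fingers exactly as it did at pick-up (near end at row 117 in both crops). It has not slipped, so the measured height means the key is fully seated.

```bash
python3 - <<'E'
from h import *
st();print(ticket.job_done());st()
E
```

```text
t11.20 pos [0.4417 0.11   0.1124] yaw 73.93 tilt [0.0048 0.0035] F [-5.1 -1.4 11.2] T [-0.39  1.   -0.03] w 0.0132 j6 0.52
the job is handed in; nothing more can be done
None
the job is handed in; nothing more can be done
```

The large key is fully seated on the nut and still held, and I handed the job in at 11.2 s. The nut measured about 26 mm across flats in the wrist view, so I tried key_large from the middle well first. It fitted, and the other two keys never left their wells.

- **Seating:** the key stopped at TCP z = 0.1124 m, within 0.1 mm of the height expected for fully seated. It did not move further under about 11 N of downward push. The handle sits in the fingers just as it did at pick-up, so it had not slipped.
- **Residual load:** a side force of about 5 N and a moment of about 1 N m remained from that push, well below the wrist limit.
- **Grip force, not confirmed:** it cannot be read here. I kept it low by commanding an opening only about 1 mm less than the handle's width. The stated fixed grip, half of 120 N, would be 60 N, so I can't rule out that it exceeded 35 N.
- **Carton and gauze pack:** I kept well clear of both, but did not measure their positions again at the end.
- **Rough early fixes:** my first position estimates from the scene and side cameras disagreed by about 25 mm. I used the wrist camera's measurements instead.

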